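# Lock the orange-lidded staining dish on the shaker

### The job

Push the staining dish with the orange lid along its guide rails until it is fully home against the stop bar at the back of the shaker, and then flip the red toggle lever of that place over centre, towards the dish, so that it snaps into its locked position. Only push, do not lift, tip or carry the dish. Leave the blue-lidded dish, its lever and everything else on the bench as they are, and finish clear of everything.

Things in the scene. Friction and masses are not known exactly. Their poses are not given: they have to be found in the camera images.
- shaker: White two-place laboratory shaker fixed to the bench, 190 (x) x 310 (y) mm, flat aluminium deck 60 mm above the bench. Origin on the bench (body spans x -100 to +90, y -155 to +155 mm); x from its front (robot side) to its back, y to its left, z up. Two equal places centred at y = +56 (left) and -56 mm (right), each with guide rails 10 mm high along x, 86 mm apart.
- dish_orange_center (a point): Centre, 36.5 mm above the deck, of the glass staining dish with an ORANGE lid, 80 x 80 mm, 73 mm high to the lid's flat top, flush with the walls, plus a knob 22 dia x 15 high; about 0.45 kg (+-30 %). Loose on the deck in either place, 25 to 45 mm short of the stop bar; axes within 0.03 rad of the shaker's. Fully home, its centre is at x = +30 and its front wall at x = -10 mm of the shaker.
- dish_blue_center (a point): The other dish, the same but with a BLUE lid, in the other place, also short of its stop bar. To be left as it is. Point and axes as for the orange one.
- lever_left (a joint): Toggle lever at the outer side of the left place; hinge along the shaker's x. -0.6 rad = open, handle leaning outward, away from the dish; 0 = upright, dead centre; +0.6 = locked, handle leaning inward (-y of the shaker). A spring snaps it to the end it is nearer to; about 3.5 N pushed inward at the grip takes it off the open end, less towards the centre.
- lever_right (a joint): Toggle lever at the outer side of the right place; hinge along the shaker's x. -0.6 rad = open, handle leaning outward, away from the dish; 0 = upright, dead centre; +0.6 = locked, handle leaning inward (+y of the shaker). A spring snaps it to the end it is nearer to; about 3.5 N pushed inward at the grip takes it off the open end, less towards the centre.
- stop_left (a point): Centre of the front face, at deck height, of the black stop bar (86 wide, 28 mm high) at the back of the left place: x = +70, y = +56, z = 60 mm of the shaker. Axes as the shaker's.
- grip_left (a point): Point on the axis of the left lever's handle, 60 mm from the pivot, in the red grip: a round bar of 16 mm diameter, from about 40 to 83 mm from the pivot (below it the handle is a 10 mm steel rod). Moves with the lever.
- pivot_left (a point): Pivot of the left lever, x = -21, y = +124, z = 95 mm of the shaker, between bracket cheeks that rise to z = 106. Axes as the shaker's. The lever's keeper, a 10 mm bar 46 mm long from here, stands up beside the dish when open; locked, it lies level, 6 mm in front of a dish fully home. It strikes a dish that is not home and the lever then cannot lock.
- stop_right (a point): Centre of the front face, at deck height, of the black stop bar (86 wide, 28 mm high) at the back of the right place: x = +70, y = -56, z = 60 mm of the shaker. Axes as the shaker's.
- grip_right (a point): Point on the axis of the right lever's handle, 60 mm from the pivot, in the red grip: a round bar of 16 mm diameter, from about 40 to 83 mm from the pivot (below it the handle is a 10 mm steel rod). Moves with the lever.
- pivot_right (a point): Pivot of the right lever, x = -21, y = -124, z = 95 mm of the shaker, between bracket cheeks that rise to z = 106. Axes as the shaker's. The lever's keeper, a 10 mm bar 46 mm long from here, stands up beside the dish when open; locked, it lies level, 6 mm in front of a dish fully home. It strikes a dish that is not home and the lever then cannot lock.
- jar_clear: Bystander: small clear glass jar with white cap, 48 dia x 60 high mm; stands loose on the bench, close beside the shaker. Origin: centre of its underside.
- stain_tin: Bystander: small round aluminium tin, 50 dia x 45 high mm; stands loose on the bench, close beside the shaker. Origin: centre of its underside.
- jar_amber: Bystander: amber glass jar with black cap, 64 dia x 100 high mm; stands loose on the bench. Origin: centre of its underside.
- jar_pink: Bystander: pink jar with steel cap, 64 dia x 100 high mm; stands loose on the bench. Origin: centre of its underside.
- slide_box: Bystander: small green plastic slide box, 90 x 35 x 32 high mm; stands loose on the bench. Origin: centre of its underside.
- beaker: Bystander: open glass beaker, 64 dia x 85 high mm; stands loose on the bench. Origin: centre of its underside.

How it is judged:
By the outcome, as a careful person would: the job done as asked, in the order asked, and still so for the second after the job is handed in, with the robot touching nothing.
It also fails if it takes over 42 s, if anything falls off the work surface, if the arm or the gripper's body presses on something with over 40 N, if the wrist force passes 120 N, or if a joint passes its speed limit or range.

### The arm

A 6-joint arm with a two-finger parallel gripper is mounted at the origin on the work surface. World frame = base frame: x ahead of the robot, y to its left, z up, the work surface at z = 0. Lengths are in m, angles in rad, forces in N, time in s.
With the tool pointing down it reaches from about 0.25 to 0.725 m from the base axis. Payload 9.7 kg.
Tool frame: the origin (TCP) lies at the very end of the fingers, on their centre line; the grasp point (between the pads) lies 19 mm behind it; z points along the fingers, x is the direction in which the jaws open and shut, and the axes are right-handed (so a half turn about z gives the same grasp; the last joint's range is limited). The gripper opens to 85 mm and grips with 20 to 120 N. Pads are 22 mm wide; open, the fingers measure 114 mm over their backs; the gripper's body (76 mm by 85 mm) begins 54 mm behind the grasp point. The pads swing forward as they close: fully open they stand 13 mm farther back than shut.
Start: joints at [0, 0.087, 0.176, 1.66, 0, 1.571], TCP at [0.55, -0, 0.231] pointing down, gripper open.
Joint ranges: [-3.13, 3.13], [-0.85, 1.81], [-1.15, 1.24], [-2.2, 2.28], [-1.44, 1.52], [-3.14, 3.14]. Speed limits (rad/s): [2.22, 2.22, 2.57, 3.14, 3.14, 3.14].

### API

Orientations are given as a rotation vector (axis times angle).
In Python, from workcell import r, kin, telemetry, read_camera gives the robot as it stands. Calls block until the motion is done:
- r.move_to(position, orientation): joint-space move of the TCP to a pose.
- r.servo_line(position, feed=0.15, attitude=None, threshold=None): straight line of the TCP; attitude=None keeps the orientation; feed is the mean speed in m/s. With threshold (N) it stops when the force on the tool has changed by that much, and returns True; else False.
- r.set_joints(angles): joint-space move.
- r.move_gripper(opening): opening from 0.0 (shut) to 1.0 (fully open); the grip force is fixed at half the most; returns when the fingers have stopped.
- r.wait(seconds).
- kin.inverse_kinematics(position, orientation): joint angles nearest the present ones, or None.
- telemetry.read_state(): the state.
- read_camera(name): name is "scene" or "side" or "wrist"; returns a dict with "color" (384x512x3 uint8, red, green, blue), "z_map" (384x512 float32, m along the optical axis (not along the pixel's ray), 0 where there is no reading), "camera_matrix" (3x3 intrinsics, pixels), "R" (3x3) and "t" (3): a world point X has camera coordinates R X + t; the wrist camera has in their place "T_tool_cam" (4x4, takes a point from camera to tool coordinates, whose origin is the TCP and whose axes are the tool frame's). Camera axes: x right, y down, z forward; pixel columns grow to the right and rows downward; lengths in m; the calibration is good to about 2 mm. A picture is of the moment at which its call begins: read the wrist's pose just before it.
A pose or a line that the arm cannot do raises r.IKError and nothing moves.
- r.hand_in(): hands the job in, once; it reports no verdict.
The state is a dict: "t": time; "joints": joint angles; "dq": joint speeds; "joint_efforts": joint torques, N m; "tcp_pos": TCP position; "eef_rot": TCP orientation; "ft_force": force on the tool from outside, world axes, zero at the start; "moment": the same for the moment, N m; "grip_width": opening from 0.0 (shut) to 1.0 (fully open).
Only numpy, scipy, OpenCV 4.12 (cv2) and the standard library are available. Lean on these libraries where they do the work, as an engineer would, in place of code of your own. Each camera call takes 0.05 s, during which the arm holds its last target.

## Working session

There is one attempt and no reset: what is moved stays moved. The work goes in short steps, each a Python script; the robot and the scene stay as the last script left them, time stands still between calls to the robot, and variables do not carry over. Pictures are saved under pics/ and viewed, and the job is handed in when it is done.

```bash
mkdir -p pics; ls; python3 - <<'E'
from workcell import r, kin, telemetry, read_camera
import cv2,numpy as np,pickle
s=telemetry.read_state();print(s)
d={}
for n in ("scene","side","wrist"):
    c=read_camera(n);d[n]=c
    cv2.imwrite(f"pics/{n}0.png",c["color"][:,:,::-1])
    print(n,c["camera_matrix"].tolist())
    if "R" in c: print((-c["R"].T@c["t"]).round(3),c["R"].round(3).tolist())
pickle.dump((s,d),open("c0.pkl","wb"))
E
```

```text
pics
{'t': 0.0, 'joints': array([ 1.46748716e-06,  8.74817005e-02,  1.75133046e-01,  1.65978084e+00,
       -1.91927745e-05,  1.57078378e+00]), 'dq': array([ 1.31847787e-03,  6.37880031e-04, -1.44219892e-04, -9.78774490e-04,
       -6.69031332e-04,  9.98769577e-05]), 'joint_efforts': array([ 7.68234549e-04, -5.20392072e+01,  4.64802504e+01,  1.63646933e-02,
        2.23589603e-05, -6.77332673e-05]), 'tcp_pos': array([ 5.49780079e-01, -4.66314553e-06,  2.30570612e-01]), 'eef_rot': array([ 3.14157277e+00,  2.20285250e-05, -2.09412564e-03]), 'ft_force': array([ 0.34698387,  0.1200258 , -0.16355694]), 'moment': array([-0.04178424,  0.00688526, -0.00765658]), 'grip_width': 0.997613726916724}
scene [[369.4067694492235, 0.0, 253.74409575517524], [0.0, 369.4067694492235, 188.8903998345688], [0.0, 0.0, 1.0]]
[0.905 0.42  1.031] [[-0.712, 0.702, -0.016], [0.605, 0.602, -0.521], [-0.356, -0.381, -0.853]]
side [[376.21190895087506, 0.0, 257.30491366559215], [0.0, 376.21190895087506, 185.16713496672764], [0.0, 0.0, 1.0]]
[0.236 0.717 0.987] [[-0.935, -0.354, -0.018], [-0.257, 0.711, -0.655], [0.244, -0.608, -0.756]]
wrist [[308.40591592600646, 0.0, 254.6971668818343], [0.0, 308.40591592600646, 188.37834434186328], [0.0, 0.0, 1.0]]
```

View pics/scene0.png

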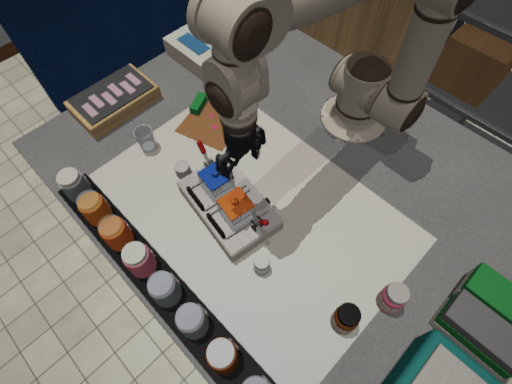

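View pics/side0.png

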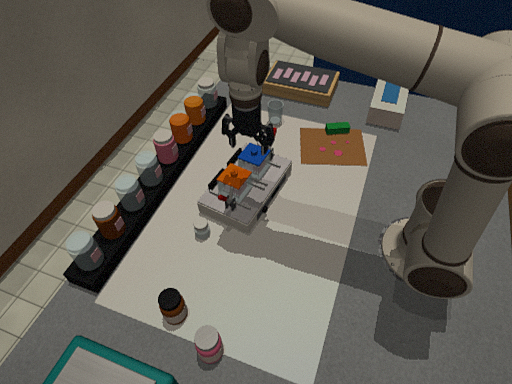

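View pics/wrist0.png

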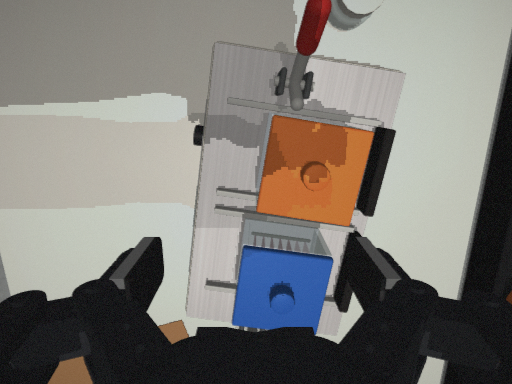

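The wrist picture shows the orange dish in the left place, with lid corners near (273,115), (375,131), (355,226) and (257,213). Its red lever is open and leans outward, with the grip at about (313,25). I'll get metric positions from the depth map.

```bash
cat > h.py <<'E'
import numpy as np,cv2,pickle
from scipy.spatial.transform import Rotation as Ro
def cloud(c,s=None):
    z=c["z_map"];K=c["camera_matrix"];v,u=np.mgrid[:384,:512]
    P=np.stack([(u-K[0,2])/K[0,0]*z,(v-K[1,2])/K[1,1]*z,z],-1)
    if "R" in c: return (P-c["t"])@c["R"]
    T=c["T_tool_cam"];P=P@T[:3,:3].T+T[:3,3]
    return P@Ro.from_rotvec(s["eef_rot"]).as_matrix().T+s["tcp_pos"]
E
python3 - <<'E'
from h import *
s,d=pickle.load(open("c0.pkl","rb"))
for n in ("wrist","scene","side"):
    c=d[n];W=cloud(c,s);ok=c["z_map"]>0;hsv=cv2.cvtColor(c["color"],cv2.COLOR_RGB2HSV);z=W[...,2]
    H,S,V=hsv[...,0],hsv[...,1],hsv[...,2]
    roi=ok&(W[...,0]>.4)&(W[...,0]<.8)&(abs(W[...,1])<.3)
    for nm,h,zl in(("orange",(H>4)&(H<20)&(S>150),(.12,.141)),("blue",(H>100)&(H<125)&(S>150),(.12,.141))):
        m=roi&h&(z>zl[0])&(z<zl[1])
        if m.sum()>20:
            p=W[m];rr=cv2.minAreaRect(p[:,:2].astype(np.float32)*1000);print(n,nm,m.sum(),np.median(p[:,2]).round(4),rr)
    m=roi&((H<4)|(H>174))&(S>140)&(z>.08);p=W[m]
    for g in (p[p[:,1]>0],p[p[:,1]<0]):
        if len(g)>5: print(n,"red",len(g),g.mean(0).round(4),g.min(0).round(3),g.max(0).round(3))
    m=roi&(z>.054)&(z<.066);p=W[m]
    rr=cv2.minAreaRect(p[:,:2].astype(np.float32)*1000);print(n,"deck",m.sum(),np.median(p[:,2]).round(4),rr)
    if n=="wrist":
      for uv in((216,44),(403,73),(190,312)):print(uv,W[uv[1],uv[0]].round(4), [W[uv[1]+a,uv[0]+b].round(3).tolist() for a,b in((4,4),(-3,-3))])
c=d["wrist"];cv2.imwrite("pics/w_big.png",cv2.resize(c["color"][0:240,180:430,::-1],None,fx=2.5,fy=2.5,interpolation=cv2.INTER_CUBIC))
E
```

```text
wrist orange 8919 0.1331 ((600.943115234375, 35.01350784301758), (124.77237701416016, 79.55123901367188), 80.39667510986328)
wrist blue 6216 0.1331 ((573.6865234375, -97.08848571777344), (80.5008316040039, 78.8399429321289), 81.82315826416016)
wrist red 1194 [0.5881 0.115  0.1531] [0.58  0.101 0.133] [0.598 0.127 0.167]
wrist deck 22594 0.0601 ((584.6144409179688, -13.975234985351562), (361.4766845703125, 185.63290405273438), 81.34001159667969)
(216, 44) [0.5146 0.1197 0.0605] [[0.518, 0.117, 0.059], [0.504, 0.133, -0.0]]
(403, 73) [0.6918 0.0943 0.0608] [[0.724, 0.095, 0.001], [0.715, 0.103, 0.001]]
(190, 312) [ 0.474  -0.1715  0.0614] [[0.478, -0.178, 0.06], [0.471, -0.167, 0.062]]
scene orange 635 0.1329 ((598.7705078125, 13.779415130615234), (77.16668701171875, 78.10179138183594), 80.58480072021484)
scene blue 393 0.133 ((577.0968627929688, -97.01054382324219), (78.7336196899414, 75.71023559570312), 83.55641174316406)
scene red 41 [0.5938 0.1199 0.1551] [0.587 0.104 0.129] [0.598 0.131 0.166]
scene red 52 [ 0.545  -0.1926  0.149 ] [ 0.537 -0.205  0.131] [ 0.551 -0.181  0.166]
scene deck 2747 0.06 ((589.33349609375, -2.099151611328125), (391.08380126953125, 187.2799530029297), 81.5747299194336)
side orange 462 0.1308 ((595.2005004882812, 15.385692596435547), (80.13124084472656, 80.04556274414062), 80.88459014892578)
side blue 350 0.1309 ((572.0150146484375, -94.7706298828125), (80.72144317626953, 79.07360076904297), 81.3340835571289)
side red 71 [0.568  0.08   0.2904] [0.494 0.006 0.087] [0.671 0.134 0.682]
side red 26 [ 0.5435 -0.1182  0.2102] [ 0.479 -0.204  0.085] [ 0.661 -0.001  0.55 ]
side deck 1961 0.058 ((583.61669921875, 1.267852783203125), (391.2657775878906, 187.3875732421875), 81.46170043945312)
```

View pics/w_big.png

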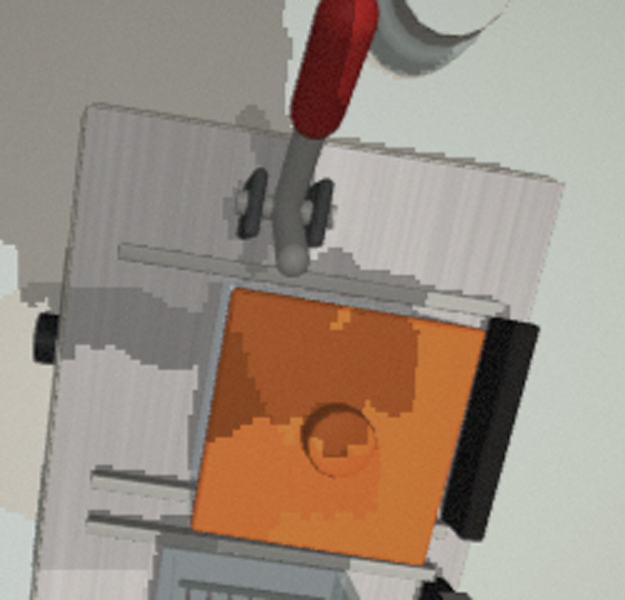

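```bash
python3 - <<'E'
from h import *
s,d=pickle.load(open("c0.pkl","rb"))
from scipy.optimize import least_squares
for n in ("wrist","scene","side"):
    c=d[n];W=cloud(c,s);zo=np.median(W[...,2][(abs(W[...,2]-.06)<.005)])-.06
    m=(c["z_map"]>0)&(abs(W[...,2]-.06-zo)<.0035)&(W[...,0]>.45)&(W[...,0]<.72)&(abs(W[...,1])<.24)
    k,l,st,_=cv2.connectedComponentsWithStats(m.astype(np.uint8));m=l==1+np.argmax(st[1:,4])
    hull=W[m][:,:2]
    R=lambda a:np.array([[np.cos(a),-np.sin(a)],[np.sin(a),np.cos(a)]])
    # edge extraction: front (min local x per y bin), left (max local y per x bin), back, right
    a=-.145
    for it in range(3):
        q=hull@R(a)   # local coords
        def prof(i,j,sgn,lo,hi):
            o=[]
            for b in np.arange(lo,hi,.004):
                t=q[(q[:,j]>=b)&(q[:,j]<b+.004)]
                if len(t)>3:o.append((b+.002,sgn*np.max(sgn*t[:,i])))
            return np.array(o)
        cx,cy=np.median(q,0)
        def rob(p):
            if len(p)<5:return None
            f=least_squares(lambda w:w[0]+w[1]*(p[:,0]-p[:,0].mean())-p[:,1],[np.median(p[:,1]),0],loss="soft_l1",f_scale=.001).x
            return f[0]-f[1]*p[:,0].mean(),f[1],len(p),np.abs(f[0]+f[1]*(p[:,0]-p[:,0].mean())-p[:,1]).mean()
        fr=rob(prof(0,1,-1,q[:,1].min()+.02,q[:,1].max()-.02))
        le=rob(prof(1,0,1,q[:,0].min()+.02,q[:,0].max()-.02))
        a+= -fr[1] if it<2 else 0
    bk=rob(prof(0,1,1,q[:,1].min()+.02,q[:,1].max()-.02));rt=rob(prof(1,0,-1,q[:,0].min()+.02,q[:,0].max()-.02))
    print(n,"yaw",a,"front",fr,"left",le,"back",bk,"right",rt)
    o=R(a)@np.array([fr[0]+fr[1]*0+.1,le[0]+le[1]*(fr[0]+.1)-.155]);print("origin",o)
    hsv=cv2.cvtColor(c["color"],cv2.COLOR_RGB2HSV)
    mm=(hsv[...,0]>4)&(hsv[...,0]<20)&(hsv[...,1]>140)&(abs(W[...,2]-.133-zo)<.003)&(W[...,0]>.5)&(abs(W[...,1])<.09)&(W[...,0]<.7)
    k,l,st,_=cv2.connectedComponentsWithStats(mm.astype(np.uint8));mm=l==1+np.argmax(st[1:,4])
    rr=cv2.minAreaRect(W[mm][:,:2].astype(np.float32)*1000);print("orange",rr,"local",R(a).T@(np.array(rr[0])/1000-o))
    red=((hsv[...,0]<4)|(hsv[...,0]>174))&(hsv[...,1]>140)&(W[...,2]>.08)&(W[...,2]<.2)&(W[...,0]>.5)&(W[...,0]<.65)&(W[...,1]>.09)&(W[...,1]<.16)
    g=W[red];loc=np.c_[(g[:,:2]-o)@R(a),g[:,2]];print("grip local",len(g),np.median(loc,0).round(4),loc.min(0).round(3),loc.max(0).round(3))
    mj=(W[...,1]>.1)&(W[...,1]<.25)&(W[...,0]>.56)&(W[...,0]<.75)&(W[...,2]>.03)&(W[...,2]<.075)&(c["z_map"]>0)
    g=W[mj];
    if len(g):print("jar",len(g),g.min(0).round(3),g.max(0).round(3),np.median(g,0).round(3))
E
```

```text
wrist yaw -0.14855284843594135 front (np.float64(0.489465617893989), np.float64(-6.520048507215158e-09), 67, np.float64(0.0002512657406325666)) left (np.float64(0.49538842657532545), np.float64(-0.5697761801734696), 33, np.float64(0.010876163108637411)) back (np.float64(0.5436794030819566), np.float64(0.05571501771347789), 67, np.float64(0.008939506233451763)) right (np.float64(-1.4006930399045496), np.float64(2.5315905498609004), 33, np.float64(0.05002589624981916))
origin [ 0.58364315 -0.08276996]
orange ((597.211181640625, 12.865856170654297), (79.78702545166016, 79.7038803100586), 80.5232925415039) local [-0.00073618  0.09659068]
grip local 1194 [-0.025   0.1967  0.1545] [-0.032  0.182  0.133] [-0.016  0.21   0.167]
jar 1813 [0.56 0.1  0.03] [0.674 0.164 0.063] [0.632 0.144 0.059]
scene yaw -0.13876650166427051 front (np.float64(0.49285875407031116), np.float64(-0.0011474664492328898), 64, np.float64(0.015428747728272258)) left (np.float64(0.19189268349815414), np.float64(-0.004490730899947914), 37, np.float64(0.000892607257025597)) back (np.float64(0.6733594725579165), np.float6
[... 588 characters left out ...]
4942e-10), 67, np.float64(0.0015740362413614608)) left (np.float64(0.2013678131962431), np.float64(-0.011658009660686903), 37, np.float64(0.0014157355407291414)) back (np.float64(0.5406647467733394), np.float64(0.09501695821996635), 67, np.float64(0.026359804386916052)) right (np.float64(-1.3619622118705368), np.float64(2.432630266145144), 37, np.float64(0.061522298135618825))
origin [ 0.5882608 -0.0449068]
orange ((594.589599609375, 15.483890533447266), (79.73733520507812, 79.32487487792969), 80.36902618408203) local [-0.00235452  0.06067574]
grip local 37 [-0.0298  0.168   0.1577] [-0.033  0.148  0.128] [-0.019  0.177  0.162]
jar 477 [0.56 0.1  0.03] [0.69  0.193 0.062] [0.633 0.115 0.054]
```

```bash
python3 - <<'E'
from h import *
s,d=pickle.load(open("c0.pkl","rb"))
a=-.1485;R=np.array([[np.cos(a),-np.sin(a)],[np.sin(a),np.cos(a)]])
for n in("wrist","scene"):
    c=d[n];W=cloud(c,s);L=W.copy();L[...,:2]=W[...,:2]@R
    roi=(W[...,0]>.45)&(W[...,0]<.72)&(abs(W[...,1])<.2)&(c["z_map"]>0)
    for nm,z0,col in(("bar",.088,c["color"].max(-1)<70),("rail",.07,c["color"].max(-1)>0),):
        m=(roi&(abs(L[...,2]-z0)<.003)&col).astype(np.uint8)
        k,l,st,_=cv2.connectedComponentsWithStats(m)
        for i in range(1,k):
            if st[i,4]>40:
                p=L[l==i];print(n,nm,st[i].tolist(),np.percentile(p,2,0).round(4),np.percentile(p,98,0).round(4))
E
```

```text
wrist bar [363, 129, 33, 87, 914] [0.6559 0.0608 0.0857] [0.665  0.1418 0.0895]
wrist bar [338, 276, 15, 36, 263] [ 0.6556 -0.0518  0.0852] [ 0.6646 -0.0162  0.0893]
wrist rail [227, 97, 155, 118, 1204] [0.512  0.0564 0.0677] [0.6566 0.1492 0.072 ]
wrist rail [216, 189, 40, 12, 245] [0.5093 0.0517 0.0673] [0.5485 0.0577 0.0714]
wrist rail [214, 207, 147, 30, 868] [0.5111 0.0312 0.0676] [0.657  0.0377 0.0713]
wrist rail [245, 220, 75, 12, 158] [0.5434 0.0278 0.0671] [0.6199 0.029  0.0729]
wrist rail [323, 245, 25, 61, 179] [ 0.6448 -0.0597  0.0671] [0.6567 0.0122 0.0728]
wrist rail [205, 284, 30, 9, 177] [ 0.509  -0.0602  0.0674] [ 0.5413 -0.0539  0.0712]
scene bar [187, 187, 16, 20, 62] [ 0.6589 -0.0476  0.0854] [0.6671 0.0282 0.0904]
scene bar [207, 213, 17, 22, 81] [0.6587 0.0639 0.0857] [0.6672 0.1404 0.0906]
scene rail [199, 197, 17, 13, 41] [0.6159 0.0144 0.0674] [0.6668 0.0372 0.0729]
scene rail [225, 218, 26, 20, 77] [0.5712 0.1382 0.0674] [0.6573 0.1493 0.0726]
```

Using the rails and stop bar, the shaker's yaw is about -0.1485. In the yaw-rotated frame its origin is about (0.5855, 0.045), so the dish sits on the place's centre line about 27 mm short of home. Next I'll plan the push with fingers closed, jaws across, and the tool tilted so the tips lead.

```bash
cat >> h.py <<'E'
a=-.1485;R2=np.array([[np.cos(a),-np.sin(a)],[np.sin(a),np.cos(a)]]);O=R2@np.array([.5855,.045])
def w(x,y,z): return np.r_[O+R2@np.array([x,y]),z]   # shaker -> world
def loc(p): return np.r_[R2.T@(np.array(p)[:2]-O),p[2]]
def att(zs,xs):
    zs=np.array(zs,float);zs/=np.linalg.norm(zs);xs=np.array(xs,float);xs-=zs*(xs@zs);xs/=np.linalg.norm(xs)
    M=np.c_[xs,np.cross(zs,xs),zs];B=np.eye(3);B[:2,:2]=R2
    return Ro.from_matrix(B@M).as_rotvec()
t=np.radians(14)
E
python3 - <<'E'
from h import *
from workcell import kin,telemetry
s,d=pickle.load(open("c0.pkl","rb"));print(d["wrist"]["T_tool_cam"].round(3).tolist())
for sg in(1,-1):
    A=att([np.sin(t),0,-np.cos(t)],[0,sg,0])
    for p in((-.08,.056,.22),(-.08,.056,.088),(-.015,.056,.088)):print("push",sg,kin.inverse_kinematics(w(*p),A))
    for p in((-.021,.21,.26),(-.021,.21,.15),(-.021,.12,.15)):print("lev",sg,kin.inverse_kinematics(w(*p),att([0,0,-1],[sg,0,0])))
print(telemetry.read_state()["t"])
E
```

```text
[[1.0, -0.0, 0.0, 0.001], [0.0, 0.963, 0.269, -0.068], [-0.0, -0.269, 0.963, -0.143], [0.0, 0.0, 0.0, 1.0]]
push 1 [ 0.07885809 -0.24383639 -0.18007507  1.39626145 -0.05455732  0.22082515]
push 1 [ 0.07885809 -0.24583313 -0.43618842  1.14214484 -0.05455732  0.22082515]
push 1 [ 0.05021716 -0.08924882 -0.30095413  1.11936967 -0.04777643  0.19296198]
lev 1 [0.27578933 0.27642127 0.44997835 1.74435341 0.         1.99508566]
lev 1 [0.27578933 0.23909222 0.19106308 1.52276719 0.         1.99508566]
lev 1 [0.13587222 0.16279226 0.10246268 1.51046674 0.         1.85516855]
push -1 [ 0.07885809 -0.24383639 -0.18007507  1.39626145 -0.05455732 -2.9207675 ]
push -1 [ 0.07885809 -0.24583313 -0.43618842  1.14214484 -0.05455732 -2.9207675 ]
push -1 [ 0.05021716 -0.08924882 -0.30095413  1.11936967 -0.04777643 -2.94863067]
lev -1 [ 0.27578933  0.27642127  0.44997835  1.74435341  0.         -1.14650699]
lev -1 [ 0.27578933  0.23909222  0.19106308  1.52276719  0.         -1.14650699]
lev -1 [ 0.13587222  0.16279226  0.10246268  1.51046674  0.         -1.2864241 ]
0.15
```

```bash
python3 - <<'E'
from h import *
from workcell import r,kin,telemetry,read_camera
r.move_gripper(0.0)
A=att([np.sin(t),0,-np.cos(t)],[0,1,0])
r.move_to(w(-.08,.056,.22),A)
r.servo_line(w(-.08,.056,.088),feed=.12)
f0=telemetry.read_state();print(f0["t"],loc(f0["tcp_pos"]),f0["ft_force"])
print(r.servo_line(w(-.045,.056,.088),feed=.06,threshold=8))
s=telemetry.read_state();print(s["t"],loc(s["tcp_pos"]),s["ft_force"])
for n in("wrist","scene"):
    c=read_camera(n);im=c["color"][...,::-1]
    if n=="scene": im=cv2.resize(im[120:280,150:320],None,fx=3.5,fy=3.5,interpolation=cv2.INTER_CUBIC)
    cv2.imwrite(f"pics/{n}1.png",im)
E
```

```text
3.3917 [-0.0794994   0.05611304  0.08892497] [-0.63694364 -0.11290374  0.02348059]
False
4.125 [-0.04502234  0.05594438  0.0877634 ] [ 0.32098077 -0.10524074 -0.19292137]
```

View pics/wrist1.png

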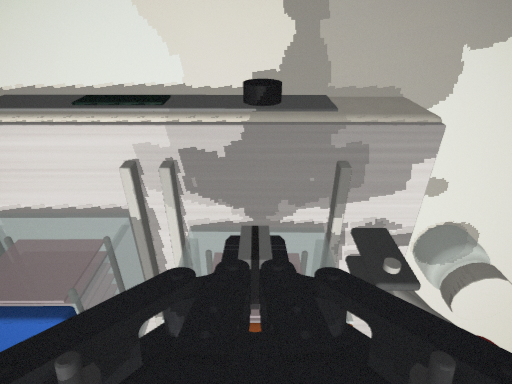

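View pics/scene1.png

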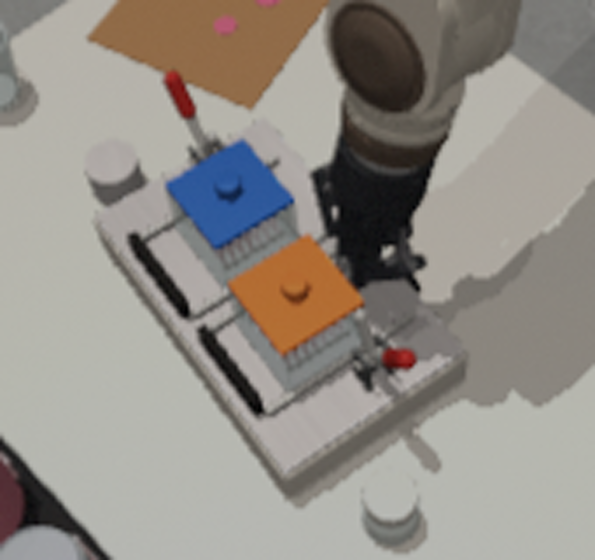

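The wrist view shows the closed tips centred between the left rails at about (255,240), just short of the dish wall. The bracket is off to the right at (380,260). Scene view: nothing has been disturbed. Pushing now.

```bash
python3 - <<'E'
from h import *
from workcell import r,kin,telemetry,read_camera
def st(m):
    s=telemetry.read_state();print(m,round(s["t"],2),loc(s["tcp_pos"]).round(4),(R2.T@s["ft_force"][:2]).round(2),s["ft_force"][2].round(2))
x=-.045
for xt in(-.035,-.0245,-.010):
    h=r.servo_line(w(xt,.056,.088),feed=.035,threshold=9);st(h)
    if h:break
for n in("wrist","scene"):
    c=read_camera(n);im=c["color"][...,::-1]
    if n=="scene": im=cv2.resize(im[120:280,150:320],None,fx=3.5,fy=3.5,interpolation=cv2.INTER_CUBIC)
    cv2.imwrite(f"pics/{n}2.png",im)
E
```

```text
False 4.66 [-0.0347  0.056   0.088 ] [-0.03 -0.26] -1.12
False 5.11 [-0.0241  0.056   0.088 ] [-0.59 -0.33] 0.45
True 5.4 [-0.0201  0.056   0.0871] [-2.29 -0.72] 1.4
```

View pics/scene2.png

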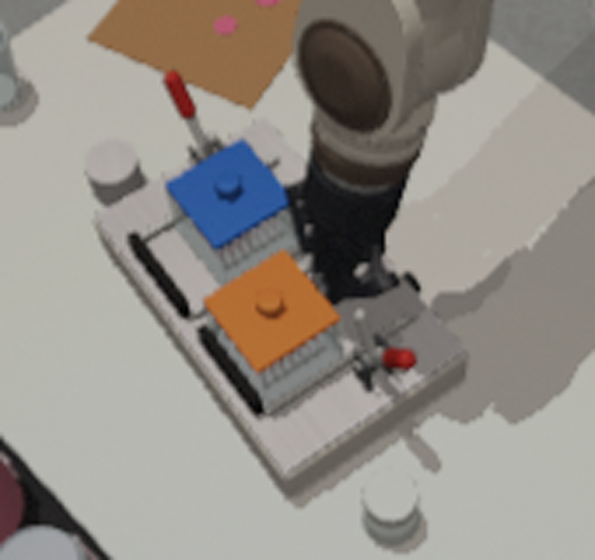

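View pics/wrist2.png

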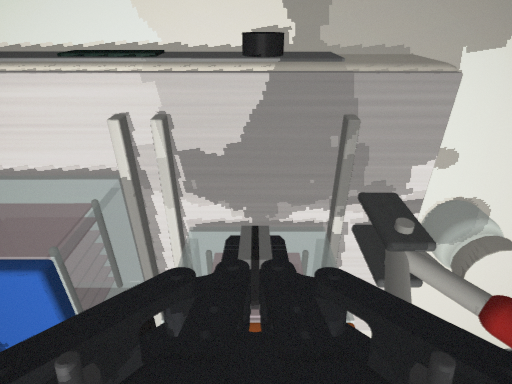

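The dish now appears against the stop bar, and force rose at TCP x = -0.020. I'll press again more firmly to confirm it is seated and square.

```bash
python3 - <<'E'
from h import *
from workcell import r,kin,telemetry,read_camera
def st(m):
    s=telemetry.read_state();print(m,round(s["t"],2),loc(s["tcp_pos"]).round(4),(R2.T@s["ft_force"][:2]).round(2),s["ft_force"][2].round(2))
st("now")
h=r.servo_line(w(-.008,.056,.088),feed=.02,threshold=15);st(h)
r.wait(.2);st("hold")
h=r.servo_line(w(-.07,.056,.09),feed=.1);st("back")
r.servo_line(w(-.08,.056,.26),feed=.2)
r.move_to(w(-.03,.056,.30),att([0,0,-1],[0,1,0]))
s=telemetry.read_state();d={n:read_camera(n) for n in("wrist","scene","side")};pickle.dump((s,d),open("c3.pkl","wb"))
cv2.imwrite("pics/wrist3.png",d["wrist"]["color"][...,::-1])
print(s["t"])
for n in("wrist","scene"):
    c=d[n];W=cloud(c,s);hsv=cv2.cvtColor(c["color"],cv2.COLOR_RGB2HSV);L=W.copy();L[...,:2]=(W[...,:2]-O)@R2
    for nm,lo,hi,ys in(("orange",4,20,1),("blue",100,125,-1)):
        m=(hsv[...,0]>lo)&(hsv[...,0]<hi)&(hsv[...,1]>140)&(abs(W[...,2]-.133)<.003)&(L[...,1]*ys>0)&(abs(L[...,1])<.12)&(abs(L[...,0])<.1)
        if m.sum()>30:print(n,nm,cv2.minAreaRect(L[m][:,:2].astype(np.float32)*1000))
    roi=(abs(L[...,0])<.12)&(abs(L[...,1])<.12)&(c["z_map"]>0)
    m=(roi&(abs(L[...,2]-.088)<.003)&(c["color"].max(-1)<70)).astype(np.uint8)
    k,l,q,_=cv2.connectedComponentsWithStats(m)
    for i in range(1,k):
        if q[i,4]>30:
            p=L[l==i];print(n,"bar",np.percentile(p,2,0).round(4),np.percentile(p,98,0).round(4))
    red=((hsv[...,0]<4)|(hsv[...,0]>174))&(hsv[...,1]>140)&(L[...,2]>.12)&(L[...,2]<.2)&(L[...,1]>.05)&(L[...,1]<.2)&(abs(L[...,0])<.1)
    if red.sum():print(n,"grip",np.median(L[red],0),L[red].min(0),L[red].max(0))
E
```

```text
now 5.5 [-0.0201  0.056   0.087 ] [-2.24  0.28] 0.69
True 5.78 [-0.0201  0.056   0.0864] [-1.58 -0.37] 0.84
hold 5.98 [-0.0202  0.0559  0.086 ] [ 0.08 -0.08] -0.24
back 6.63 [-0.0696  0.0561  0.0903] [-0.85 -0.25] 0.8
8.25
wrist orange ((29.751632690429688, 56.7663688659668), (79.05291748046875, 78.13299560546875), 89.98175048828125)
wrist blue ((-3.6426010131835938, -56.55133819580078), (79.11767578125, 80.2032470703125), 0.16000208258628845)
wrist bar [ 0.0706 -0.096   0.0851] [ 0.0778 -0.0152  0.0898]
wrist grip [-0.02221729  0.15610347  0.15405258] [-0.0280862   0.14100573  0.13233892] [-0.01391647  0.17239719  0.16624333]
scene orange ((32.05501937866211, 57.62135696411133), (77.63147735595703, 77.64532470703125), 89.75542449951172)
scene blue ((-2.027935028076172, -55.662391662597656), (77.86833953857422, 78.87521362304688), 0.28673532605171204)
scene bar [ 0.073  -0.0933  0.0853] [ 0.082  -0.0166  0.0909]
scene bar [0.0728 0.02   0.0852] [0.0815 0.0965 0.0905]
scene grip [-0.01547355  0.16334823  0.15985839] [-0.0239733   0.14651105  0.12904069] [-0.01156452  0.17227663  0.16658003]
```

View pics/wrist3.png

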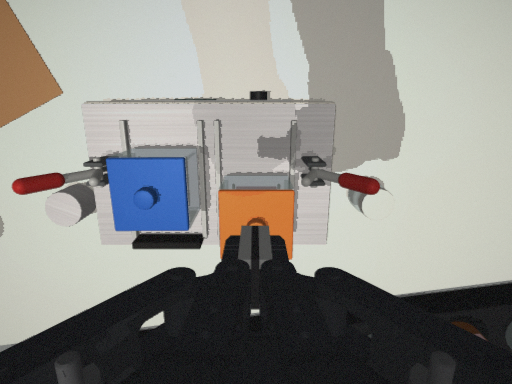

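The orange dish sits at (29.8, 56.8) mm in the shaker frame and square, so it is home. Blue is unchanged. In the wrist view the left lever is still open, with its grip at (358,183). Next is the lever.

```bash
python3 - <<'E'
from h import *
from workcell import r,kin,telemetry,read_camera
def st(m):
    s=telemetry.read_state();print(m,round(s["t"],2),loc(s["tcp_pos"]).round(4),(R2.T@s["ft_force"][:2]).round(2),s["ft_force"][2].round(2))
A=att([0,0,-1],[1,0,0])
r.move_to(w(-.021,.22,.28),A)
r.servo_line(w(-.021,.22,.15),feed=.15);st("down")
for y in(.19,.17,.15,.135,.12):
    h=r.servo_line(w(-.021,y,.15),feed=.06,threshold=15);st(h)
    if h:break
s=telemetry.read_state();d={n:read_camera(n) for n in("wrist","scene")};pickle.dump((s,d),open("c4.pkl","wb"))
cv2.imwrite("pics/wrist4.png",d["wrist"]["color"][...,::-1])
cv2.imwrite("pics/scene4.png",cv2.resize(d["scene"]["color"][120:280,150:320,::-1],None,fx=3.5,fy=3.5,interpolation=cv2.INTER_CUBIC))
E
```

```text
down 11.03 [-0.0206  0.2201  0.1512] [1.05 0.34] 0.78
False 11.68 [-0.0209  0.1898  0.1501] [-0.43 -0.18] -0.04
False 12.16 [-0.0209  0.17    0.1501] [0.51 2.78] 1.78
False 12.64 [-0.0211  0.1493  0.1498] [-0.58  0.41] -0.11
False 13.04 [-0.021   0.1345  0.15  ] [-0.19 -0.66] -0.64
False 13.44 [-0.0209  0.1196  0.1501] [0.97 0.29] -0.19
```

View pics/scene4.png

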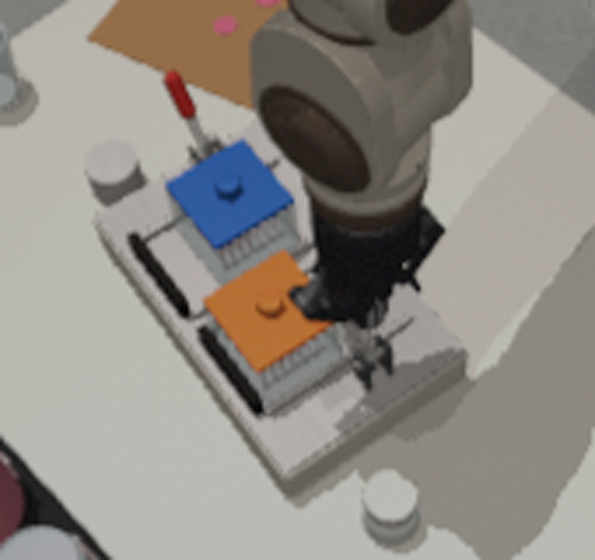

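View pics/wrist4.png

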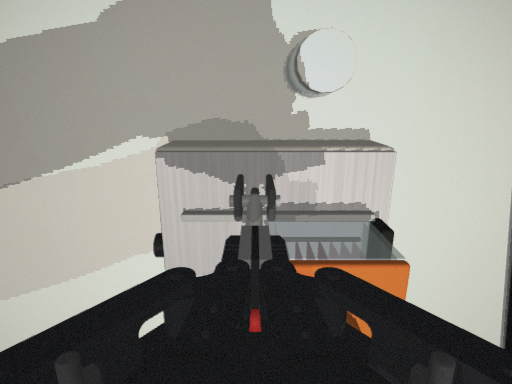

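Force fell to zero past dead centre and the handle is now on the inner side, so the lever has snapped over. I'll back out and check.

```bash
python3 - <<'E'
from h import *
from workcell import r,kin,telemetry,read_camera
r.servo_line(w(-.021,.2,.155),feed=.15)
r.servo_line(w(-.021,.2,.30),feed=.2)
r.move_to(w(-.13,.05,.30),att([0,0,-1],[0,1,0]))
r.wait(.3)
s=telemetry.read_state();d={n:read_camera(n) for n in("wrist","scene","side")};pickle.dump((s,d),open("c5.pkl","wb"))
print(s["t"],s["ft_force"])
cv2.imwrite("pics/wrist5.png",d["wrist"]["color"][...,::-1])
cv2.imwrite("pics/scene5.png",cv2.resize(d["scene"]["color"][120:280,150:320,::-1],None,fx=3.5,fy=3.5,interpolation=cv2.INTER_CUBIC))
for n in("wrist","scene"):
    c=d[n];W=cloud(c,s);hsv=cv2.cvtColor(c["color"],cv2.COLOR_RGB2HSV);L=W.copy();L[...,:2]=(W[...,:2]-O)@R2
    for nm,lo,hi,ys in(("orange",4,20,1),("blue",100,125,-1)):
        m=(hsv[...,0]>lo)&(hsv[...,0]<hi)&(hsv[...,1]>140)&(abs(W[...,2]-.133)<.003)&(L[...,1]*ys>0)&(abs(L[...,1])<.12)&(abs(L[...,0])<.1)
        if m.sum()>30:print(n,nm,cv2.minAreaRect(L[m][:,:2].astype(np.float32)*1000))
    red=((hsv[...,0]<4)|(hsv[...,0]>174))&(hsv[...,1]>140)&(L[...,2]>.12)&(L[...,2]<.2)&(L[...,1]>.03)&(L[...,1]<.2)&(abs(L[...,0])<.1)
    if red.sum():print(n,"grip",np.median(L[red],0),L[red].min(0),L[red].max(0))
E
```

```text
16.9583 [-0.25488635  0.68112091  1.06813629]
wrist orange ((17.993698120117188, 64.43142700195312), (21.089448928833008, 107.38260650634766), 67.78781127929688)
wrist blue ((-19.78158187866211, -55.76664352416992), (50.66374969482422, 79.72301483154297), 2.520935535430908)
wrist grip [-0.02569445  0.09752169  0.14093521] [-0.02851058  0.09041195  0.12979489] [-0.01829853  0.10471069  0.15049116]
scene orange ((32.10133361816406, 57.787681579589844), (78.06592559814453, 77.95960235595703), 89.87071990966797)
scene blue ((-2.019573211669922, -56.00313949584961), (78.07947540283203, 80.74544525146484), 0.058344822376966476)
scene grip [-0.01769464  0.09174333  0.15072406] [-0.02353978  0.0786569   0.13094511] [-0.0118587   0.10363097  0.16523753]
```

View pics/scene5.png

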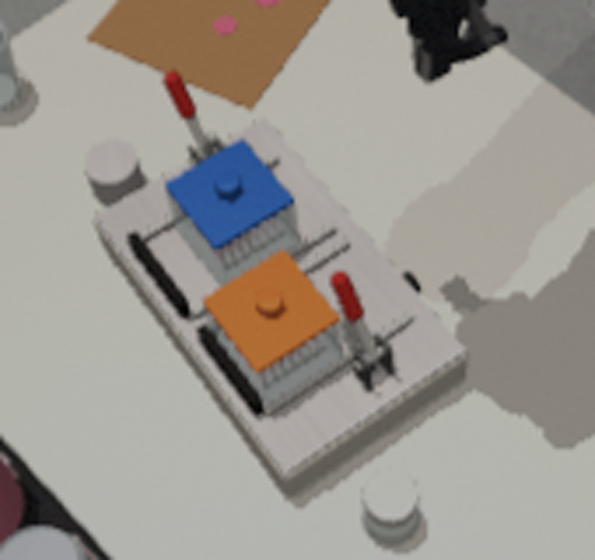

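View pics/wrist5.png

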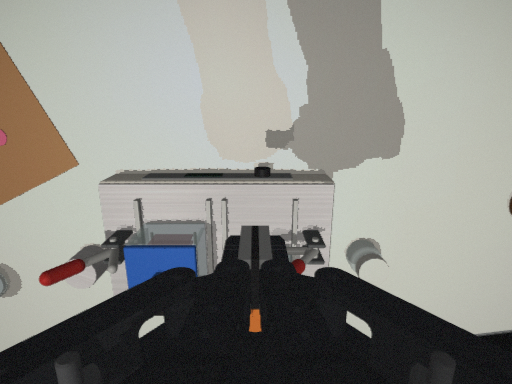

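The scene view shows the left lever leaning inward at (347,295), mirroring its open position about the pivot. The dish is against the bar and everything else is unchanged.

```bash
python3 -c "
from workcell import r
print(r.hand_in())"
```

```text
the job is handed in; nothing more can be done
None
```

The orange-lidded dish is home against its stop bar, its left lever is locked, and the job is handed in at about 17 s on the robot's clock, under the 42 s limit.

- **Push:** I slid the dish about 27 mm with the closed fingertips, low on its front wall. It met a firm stop, and a second, firmer push did not move it any further.
- **Dish check:** The wrist camera put the dish centre at x = 29.8 mm (home is 30) and square to the shaker. The scene camera read about 32 mm. It also read the stop bar about 2 mm further back, so the two agree within calibration.
- **Lever:** I pushed the left lever inward from outside with about 3 N. The force vanished as it snapped past centre. Afterwards the scene camera showed the grip at y of about 79–104 mm; before it was 147–172 mm. That mirrors the open position about the pivot to within a few millimetres, so I take it as locked.
- **Everything else:** The blue dish measured unchanged to within about 0.5 mm. Its lever and the small jar and tin beside the shaker looked unchanged in the last picture. I did not measure the bystanders, and the last close-up did not cover those further away. The arm finished clear in front of the shaker.

In the last wrist view the gripper hid part of both lids, so I ignored its dish figures and used the scene camera for the final check.

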